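Hang the washed board to dry and hold the air paddle in the green

ROBOT

A 7-joint arm with a two-finger parallel gripper is mounted at the origin on a cart in front of the work surface, level with it; the furniture and walls round the work are solid. World frame = base frame: x ahead of the robot, y to its left, z up, the work surface at z = 0. Lengths are in m, angles in rad, forces in N, time in s.
With the tool pointing down it reaches from about 0.425 to 0.95 m from the base axis. Payload 16.7 kg.
Tool frame: the origin (TCP) lies at the very end of the fingers, on their centre line; the grasp point (between the pads) lies 19 mm behind it (arm.grip_depth is the distance from the TCP to the grasp point, in m); z points along the fingers, y is the direction in which the jaws open and shut (so a half turn about z gives the same grasp; the last joint's range is limited). The gripper opens to 94 mm and grips with 3 to 60 N. Pads are 16 mm wide; open, the fingers measure 119 mm over their backs; the gripper's body (75 mm by 177 mm) begins 78 mm behind the grasp point.
Start: joints at [-1.282, 0.426, 0.074, 1.606, -0.034, 1.111, -0.067], TCP at [0.287, 0.611, 0.166] pointing down, gripper open.
Joint ranges: [-2.85, 2.85], [-0.5, 2.14], [-1.23, 1.37], [0.21, 2.46], [-1.02, 4.16], [0.16, 2.05], [-2.73, 2.73]. Speed limits (rad/s): [1.89, 1.89, 2.39, 2.39, 3.01, 3.01, 3.01].

INTERFACE

Orientations are given as a unit quaternion [x, y, z, w].
In Python, from workcell import arm, fingers, viewer gives the robot as it stands. The module is installed in compiled form; this text tells all that it offers. Calls block until the motion is done:
- arm.move_to(position, orientation): joint-space move of the TCP to a pose.
- arm.move_straight(position, orientation=None, velocity=0.15): straight line of the TCP; orientation=None keeps the orientation; velocity is the mean speed in m/s.
- arm.move_j(angles): joint-space move.
- fingers.ungrasp() and fingers.grasp(newtons=None): open the fingers fully, or close them until they stop; newtons is the grip in N (None keeps the last).
- arm.dwell(seconds).
- arm.inverse_kinematics(position, orientation): joint angles nearest the present ones, or None.
- viewer.capture(name): name is "scene" or "side" or "wrist"; returns the picture (420x560x3 uint8, red, green, blue); there is no depth.
- viewer.camera_info(name): a dict with "fx", "fy", "cx", "cy" (pixels), "extrinsics" (4x4, takes a point from world to camera coordinates). Camera axes: x right, y up, looking along -z (the intrinsics and any distortion apply to the point x, -y, -z); pixel columns grow to the right and rows downward; lengths in m; the calibration is good to about 2 mm. A picture is of the moment at which its call begins: read the wrist's pose just before it. camera_info takes no time and is no camera call; for the wrist camera it gives the pose at the moment of the call.
A pose or a line that the arm cannot do raises arm.Unreachable and nothing moves.
- arm.job_done(): hands the job in, once; it reports no verdict.
Trained networks look in the newest picture that a camera, given by its name, has taken for a name from the list of things; names that differ only in an ending like _2 or _b are one class to them, and where a whole thing is asked for, a point or a joint stands for the part that bears it (a point fixed in the world has none). Each returns a list of dicts, best first, with "p" (0 to 1); they miss things now and then, are a little off and sometimes report something else, mostly with a low value. They report only what shows in the picture. A call takes as long as a camera call.
- viewer.spot_in(camera, thing): "at" ([x, y, z] in m, in world coordinates, good to about 4 mm: the middle of the surface that is visible of it).
- viewer.masks_of(camera, thing): "pixels" (420x560 bool, what is visible of it).
- viewer.tip_of(camera, thing): "at" ([x, y, z] in m, in world coordinates, good to about 4 mm: a listed point, or the origin of a listed thing).
Readings, each from a call of its own:
- arm.get_time_s(): time.
- arm.get_q(): joint angles.
- arm.get_qd(): joint speeds.
- arm.get_joint_torque(): joint torques, N m.
- arm.get_ee_pos(): TCP position.
- arm.get_tcp_rot(): TCP orientation.
- arm.get_force(): force on the tool from outside, world axes, zero at the start.
- arm.get_wrist_torque(): the same for the moment, N m.
- arm.get_gripper_width(): finger opening in m.
Only numpy, scipy, OpenCV 4.12 (cv2) and the standard library are available. Lean on these libraries where they do the work, as an engineer would, in place of code of your own. Each camera call takes 0.05 s, during which the arm holds its last target. There are 200 camera calls.

TASK

Lift the wire basket with the washed circuit board in it by its handle, hang the handle over both hooks of the drying stand and let go, with the board still in the basket. Only then press the yellow spring paddle of the air valve down with the gripper's fingers until its black pointer stands in the green band, never into the red, and keep it there: hold for three seconds and finish with the fingers still holding the paddle in the green. Leave the loupe, the solder reel and the glue bottle where they stand.

Things in the scene. Friction and masses are not known exactly. Their poses are not given: they have to be found in the camera images.
- basket: Loose open wire basket, about 0.18 kg, on the desk: 70 mm (its x) by 110 mm (its y), 35 mm high, with a rigid arched handle: two legs at y = +-58 mm and an 8 mm thick steel cross bar along its y, centre line 115 mm above the underside. Origin: centre of the underside; z up. It may hang either way round.
- basket_grip (a point): Centre of the handle's cross bar, in the blue grip sleeve: 44 mm long (basket's y), 12 mm thick (its x), 14 mm high. Between bar and rim is a free window 76 mm high, 108 mm wide. Axes as the basket's.
- board: Loose black and green circuit board 30 x 62 x 4 mm, 30 g, lying flat in the basket. Origin: centre of its underside.
- hook_stand: Fixed drying stand. Grey drip tray (x -53 to 93, y +-75 mm, 14 mm high); two posts at x = 70, y = +-35 mm, up to 184 mm high, a thin brace between them 75 mm up, nothing above it. From each post an 8 mm steel hook reaches to -x (roughly to the robot), dips to its seat at x = 0 and turns up to a red tip at x = -26 mm, 183 mm high. Origin: on the desk below the seats.
- hook_seat (a point): Where the bar's centre lies when hung, along the stand's y: midway between the hooks, 170 mm high. Hooks' inner faces are 62 mm apart, outer 78 mm. To enter from the stand's -x the bar's centre must be over 188 mm high, the hooks between bar and rim; then lower it. The dip is about 45 mm wide at the top and centres the bar. Axes as the stand's.
- air_valve: Fixed air valve. Base plate (x -143 to 73, y +-45 mm, 10 mm high), grey block 74 mm high with hinge cheeks to 95 mm; a spring paddle reaches to its -x (roughly to the robot). Origin: on the desk below the paddle's hinge, which is 85 mm up, along y. Beside the paddle, 68 mm before the hinge, two scales (y +-24 to 42, to 91 mm high) are white, green, white, red from the top down.
- air_paddle (a joint): Angle of the paddle, rad: 0 released and level, grows as the pad is pressed down, stop at 0.6. The pointer is in the green from 0.24 to 0.38 and in the red from 0.44. The spring always pushes back up: at the pad about 2.6 N to start, 8 N at 0.31; it rises to 0 when let go.
- paddle_pad (a point): Centre of the top face of the yellow pad, 44 x 44 mm, at the paddle's end: 115 mm in front of the hinge and 10 mm above the paddle's centre line, so 95 mm above the desk when released. It turns with the paddle about the hinge and so goes down by about 35 mm to mid green.
- loupe: Black eye loupe, 38 mm across, 32 mm high, standing on the desk. Bystander. Origin: centre of the underside.
- spool: Red reel of solder wire, 49 mm across, 28 mm high. Bystander. Origin: centre of the underside.
- glue: White glue bottle with a pink cap, 36 mm across, 95 mm high. Bystander. Origin: centre of the underside.

How it is judged:
By the outcome, as a careful person would: the job done as asked, in the order asked, and still so for the second after the job is handed in, while the arm keeps its last pose, push and grip.
It also fails if it takes over 69 s, if anything falls off the work surface, if the arm or the gripper's body presses on something with over 40 N, if the wrist force passes 120 N, or if a joint passes its speed limit or range.

## Working session

There is one attempt and no reset: what is moved stays moved. The work goes in short steps, each a Python script; the robot and the scene stay as the last script left them, time stands still between calls to the robot, and variables do not carry over. Pictures are saved under pics/ and viewed, about 8 in all and at most 12, crops included, and the job is handed in when it is done.

```bash
mkdir -p pics; python3 - <<'E'
from workcell import arm, fingers, viewer
import cv2,numpy as np
ims=[]
for c in ("scene","side"):
    im=viewer.capture(c); cv2.imwrite(f"pics/{c}1.png",im[...,::-1])
    for t in ("basket","basket_grip","board","hook_stand","hook_seat","air_valve","paddle_pad","loupe","spool","glue"):
        r=viewer.tip_of(c,t); print(c,t,[(np.round(d["at"],3).tolist(),round(d["p"],2)) for d in r[:2]])
print(arm.get_time_s(),arm.get_ee_pos(),arm.get_tcp_rot(),arm.get_gripper_width())
E
```

```text
scene basket [([0.462, -0.329, 0.004], 0.79)]
scene basket_grip [([0.467, -0.33, 0.116], 0.58)]
scene board [([0.471, -0.334, 0.002], 0.67)]
scene hook_stand [([0.572, 0.291, -0.001], 0.86)]
scene hook_seat [([0.573, 0.296, 0.169], 0.87)]
scene air_valve [([0.588, -0.002, -0.003], 0.77)]
scene paddle_pad [([0.473, -0.023, 0.097], 0.6)]
scene loupe [([0.408, 0.152, -0.004], 0.84), ([0.475, -0.022, 0.097], 0.48)]
scene spool [([0.429, -0.148, 0.001], 0.94)]
scene glue [([0.742, -0.133, 0.003], 0.64)]
side basket [([0.456, -0.328, -0.003], 0.57)]
side basket_grip [([0.464, -0.328, 0.114], 0.77)]
side board [([0.471, -0.333, 0.004], 0.54)]
side hook_stand [([0.571, 0.296, -0.001], 0.74)]
side hook_seat [([0.57, 0.293, 0.172], 0.9)]
side air_valve [([0.477, -0.023, 0.095], 0.55)]
side paddle_pad [([0.474, -0.022, 0.096], 0.72), ([0.588, -0.007, -0.001], 0.51)]
side loupe [([0.411, 0.148, 0.004], 0.66)]
side spool [([0.432, -0.144, 0.002], 0.84)]
side glue [([0.738, -0.131, -0.003], 0.6)]
1.1 [0.28676581 0.61103289 0.16647335] [ 2.17643667e-01  9.76028295e-01  3.04178555e-06 -2.07486162e-05] 0.09401623804737098
```

View pics/scene1.png

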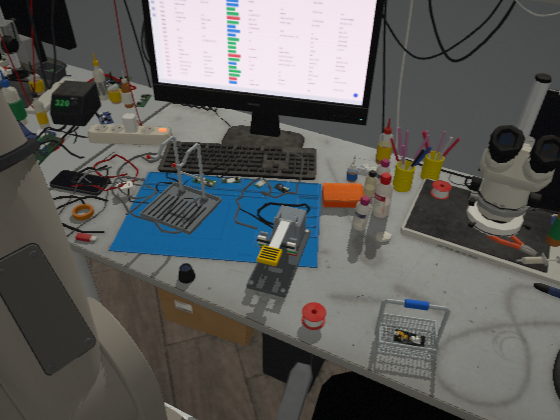

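View pics/side1.png

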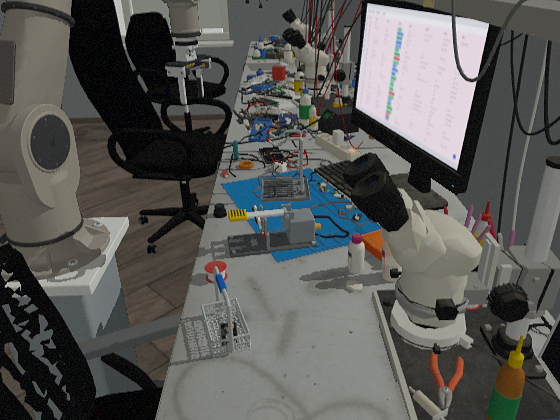

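Scene: basket at about (410,345) px with the blue sleeve at (417,304), stand at (180,200), and the valve's yellow pad at (269,257). The networks agree with the pictures. Next are close looks for the yaw angles.

```bash
cat > h.py <<'E'
from workcell import arm, fingers, viewer
import cv2,numpy as np
from scipy.spatial.transform import Rotation as Ro
def down(yaw):
    "tool pointing down, jaw (tool y) axis at given world yaw"
    y=np.array([np.cos(yaw),np.sin(yaw),0]); z=np.array([0,0,-1.])
    return Ro.from_matrix(np.c_[np.cross(y,z),y,z]).as_quat()
def shot(c,name):
    info=viewer.camera_info(c); im=viewer.capture(c); cv2.imwrite(f"pics/{name}.png",im[...,::-1]); return info,im
def ray(info,u,v,z):
    "world point of pixel on plane z"
    E=np.array(info["extrinsics"]); R,t=E[:3,:3],E[:3,3]
    d=R.T@np.array([(u-info["cx"])/info["fx"],-(v-info["cy"])/info["fy"],-1]); o=-R.T@t
    return o+d*(z-o[2])/d[2]
E
python3 - <<'E'
from h import *
print("jaw yaw start",Ro.from_quat(arm.get_tcp_rot()).as_matrix()[:,1], {k:v for k,v in viewer.camera_info("wrist").items() if k!="extrinsics"})
def go(p,yaws):
    for yaw in yaws:
        try: arm.move_to(p,down(yaw)); print("ok",yaw,arm.get_q().round(2) if hasattr(arm.get_q(),'round') else arm.get_q()); return
        except arm.Unreachable: print("unreach",p,yaw)
go([0.53,0.29,0.36],[0,np.pi])
info,im=shot("wrist","wstand"); 
for t in ("hook_stand","hook_seat"): print(t,[(np.round(d["at"],3),round(d["p"],2)) for d in viewer.tip_of("wrist",t)[:2]])
E=np.array(info["extrinsics"]);print("campos",-E[:3,:3].T@E[:3,3])
go([0.463,-0.329,0.30],[0,np.pi])
info,im=shot("wrist","wbask")
for t in ("basket","basket_grip","board"): print(t,[(np.round(d["at"],3),round(d["p"],2)) for d in viewer.tip_of("wrist",t)[:2]])
m=viewer.masks_of("wrist","basket_grip")
for d in m[:2]:
    v,u=np.nonzero(d["pixels"]); print(d["p"],len(u),u.min(),u.max(),v.min(),v.max())
print(arm.get_time_s())
cv2.imwrite("pics/w12.png",np.hstack([cv2.resize(cv2.imread(f"pics/{n}.png"),(400,300)) for n in("wstand","wbask")]))
E
```

```text
jaw yaw start [ 4.24852756e-01  9.05262468e-01 -3.09387232e-06] {'fx': 302.9495890825112, 'fy': 302.9495890825112, 'cx': 282.4495158482869, 'cy': 210.65169643084687}
ok 0 [-0.99  0.21  0.47  1.52 -0.09  1.44 -0.51]
hook_stand [(array([ 0.571,  0.293, -0.002]), 0.57)]
hook_seat [(array([0.57 , 0.298, 0.001]), 0.68), (array([0.573, 0.294, 0.172]), 0.56)]
campos [0.5291621  0.36848835 0.57732562]
ok 0 [-0.46  0.3   1.22  1.72 -0.29  1.33  0.82]
basket [(array([ 0.46 , -0.326, -0.002]), 0.68)]
basket_grip []
board [(array([ 0.472, -0.33 ,  0.002]), 0.93)]
0.66 1566 252 311 138 226
5.375
```

View pics/w12.png

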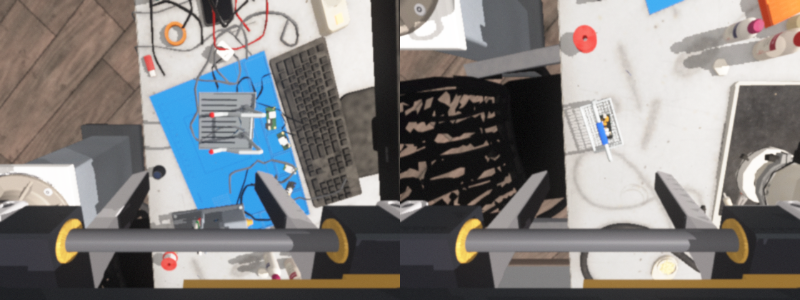

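Wrist view of the stand (left): two hooks with red tips at about (211,113) and (211,150) half-scale px. Basket (right): blue sleeve at (604,133), board inside. Next I'll segment the colours to get the yaws.

```bash
python3 - <<'E'
from h import *
# wrist extrinsics at each shot: rebuild from current pose (basket shot) and the known stand pose
info=viewer.camera_info("wrist"); E=np.array(info["extrinsics"])
def T(p,q): M=np.eye(4); M[:3,:3]=Ro.from_quat(q).as_matrix(); M[:3,3]=p; return M
X=E@T(arm.get_ee_pos(),arm.get_tcp_rot())   # tool->cam
info2=dict(info); info2["extrinsics"]=X@np.linalg.inv(T([0.53,0.29,0.36],down(0)))
print("campos2",np.linalg.inv(info2["extrinsics"])[:3,3])
def blobs(name,lo,hi,roi):
    im=cv2.imread(f"pics/{name}.png"); h=cv2.cvtColor(im,cv2.COLOR_BGR2HSV); m=cv2.inRange(h,lo,hi); k=np.zeros_like(m); k[roi[0]:roi[1],roi[2]:roi[3]]=255
    n,lab,st,c=cv2.connectedComponentsWithStats(m&k); return [(st[i,4],c[i],np.argwhere(lab==i)) for i in range(1,n) if st[i,4]>5]
for a,c,px in blobs("wstand",(0,120,90),(8,255,255),(130,230,260,340)): print("red",a,c,ray(info2,*c,.183).round(4))
for a,c,px in blobs("wbask",(105,120,60),(130,255,255),(120,240,230,330)):
    P=np.array([ray(info,u,v,.119)[:2] for v,u in px]); ev,V=np.linalg.eigh(np.cov(P.T)); print("blue",a,c,P.mean(0).round(4),V[:,1],np.degrees(np.arctan2(V[1,1],V[0,1])), np.ptp(P@V[:,1]),np.ptp(P@V[:,0]))
# grey cross bar/legs ends: handle mask
m=np.zeros((420,560),bool)
im=cv2.imread("pics/wbask.png")[110:240,220:330]; im2=cv2.imread("pics/wstand.png")[110:240,250:380]
cv2.imwrite("pics/z.png",np.hstack([cv2.resize(im,(338,400),interpolation=0),cv2.resize(im2,(400,400),interpolation=0)]))
for c in("scene","side"):
    i=viewer.camera_info(c); a=viewer.capture(c)
    for t in("air_valve","paddle_pad"): print(c,t,[(np.round(d["at"],3),round(d["p"],2)) for d in viewer.tip_of(c,t)[:2]])
E
```

```text
campos2 [0.53000629 0.36688363 0.57825786]
red 23 [297.13043478 161.04347826] [0.549  0.3251 0.183 ]
blue 258 [282.77131783 186.34496124] [ 0.4637 -0.3277] [-0.30225923  0.95322577] 107.5933481894547 0.04246453318553384 0.012166318663992759
scene air_valve [(array([ 0.586, -0.002, -0.003]), 0.92), (array([ 0.407,  0.148, -0.002]), 0.37)]
scene paddle_pad [(array([ 0.472, -0.024,  0.096]), 0.65)]
side air_valve [(array([ 0.585, -0.005, -0.002]), 0.66)]
side paddle_pad [(array([ 0.476, -0.024,  0.094]), 0.69)]
```

View pics/z.png

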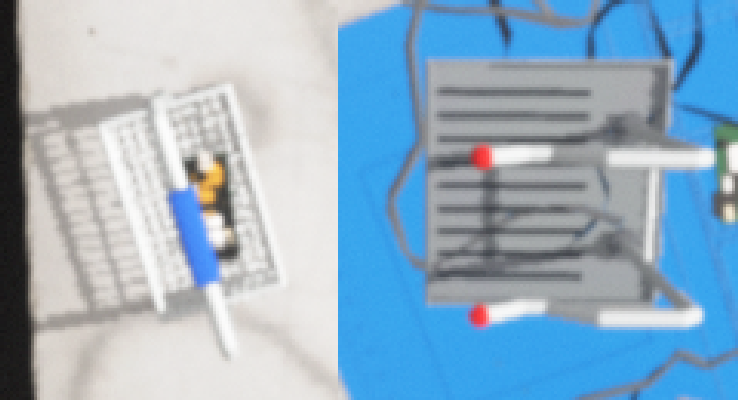

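Stand yaw ≈ -1°, basket yaw ≈ 17.6°, valve yaw ≈ +10°. Both red tips are clear at about (296,161) and (296,212) px. Grasping next.

```bash
python3 - <<'E'
from h import *
B=np.radians(17.6); S=np.radians(-1.0)
for k in (0,np.pi):
    for p,y in (([.4645,-.328,.096],B),([.4645,-.328,.28],B),([.49,0,.28],(B+S)/2),([.483,.2935,.25],S),([.573,.292,.151],S)):
        q=arm.inverse_kinematics(p,down(y+k)); print(k,p,None if q is None else np.round(q,2))
y=B
arm.move_straight([.4645,-.328,.2],down(B))
arm.move_straight([.4645,-.328,.096],velocity=0.08)
print(arm.get_force())
fingers.grasp(25); print("w",arm.get_gripper_width(),arm.get_force())
arm.move_straight([.4645,-.328,.28],velocity=0.1)
print("w",arm.get_gripper_width(),arm.get_force(),arm.get_ee_pos(),arm.get_time_s())
shot("scene","lift")
im=cv2.imread("pics/lift.png"); cv2.imwrite("pics/liftc.png",cv2.resize(im[180:420,300:560],None,fx=2,fy=2))
E
```

```text
0 [0.4645, -0.328, 0.096] [-0.21  0.48  0.93  1.95 -0.47  0.94  1.26]
0 [0.4645, -0.328, 0.28] [-0.39  0.28  1.12  1.74 -0.26  1.28  1.09]
0 [0.49, 0, 0.28] [-1.65 -0.31  1.31  1.9   0.31  1.33 -0.28]
0 [0.483, 0.2935, 0.25] [-1.59  0.35  1.2   1.8  -0.34  1.23 -0.32]
0 [0.573, 0.292, 0.151] [-1.28  0.6   1.04  1.74 -0.56  1.14 -0.09]
3.141592653589793 [0.4645, -0.328, 0.096] [-0.35  0.65  1.21  1.96 -0.71  1.05 -1.65]
3.141592653589793 [0.4645, -0.328, 0.28] [-0.45  0.33  1.23  1.75 -0.33  1.29 -1.98]
3.141592653589793 [0.49, 0, 0.28] None
3.141592653589793 [0.483, 0.2935, 0.25] [-0.4   0.2  -0.3   1.74  0.06  1.22  2.41]
3.141592653589793 [0.573, 0.292, 0.151] [-0.35  0.4  -0.3   1.68  0.13  1.08  2.44]
[ 0.2161246   0.12611049 -0.81859896]
w 0.00041047869188863214 [-0.22841543  0.0999008  -0.3200261 ]
w 0.0004886821610974412 [-0.67027314 -0.41613784 -0.0302015 ] [ 0.46433658 -0.32790983  0.27963928] 11.35
```

View pics/liftc.png

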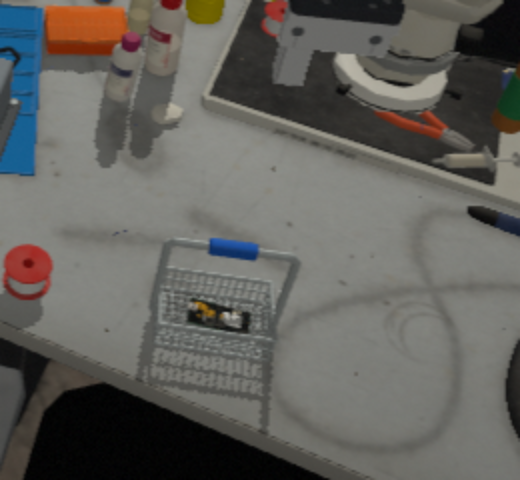

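The grasp closed on nothing. The basket hasn't moved: sleeve at (234,248) in the crop, gripper at (340,45). I'll check the TCP's projection against the image.

```bash
python3 - <<'E'
from h import *
def proj(c,p):
    i=viewer.camera_info(c);E=np.array(i["extrinsics"]);x=E[:3,:3]@p+E[:3,3]
    return np.round([i["fx"]*x[0]/-x[2]+i["cx"],-i["fy"]*x[1]/-x[2]+i["cy"]],1)
p=np.array(arm.get_ee_pos())
print("tcp",p,Ro.from_quat(arm.get_tcp_rot()).as_matrix().round(3))
viewer.capture("side")
for c in("scene","side"):
    print(c,"tcp",proj(c,p),"grip",proj(c,np.array([.4645,-.328,.115])),[(np.round(d["at"],3),round(d["p"],2)) for d in viewer.tip_of(c,"basket_grip")[:2]])
shot("wrist","w3");a=cv2.imread("pics/w3.png");_,b=shot("side","s3")
cv2.imwrite("pics/c3.png",np.hstack([cv2.resize(x,(400,300)) for x in (a,b[...,::-1])]))
E
```

```text
tcp [ 0.46434196 -0.32792351  0.27965127] [[-0.302  0.953 -0.001]
 [ 0.953  0.302  0.   ]
 [ 0.    -0.001 -1.   ]]
scene tcp [436.3 239.2] grip [416.3 304.4] [(array([ 0.464, -0.329,  0.111]), 0.61)]
side tcp [212.4 200.1] grip [220.4 283. ] [(array([ 0.461, -0.328,  0.115]), 0.69), (array([ 0.473, -0.021,  0.094]), 0.57)]
```

View pics/c3.png

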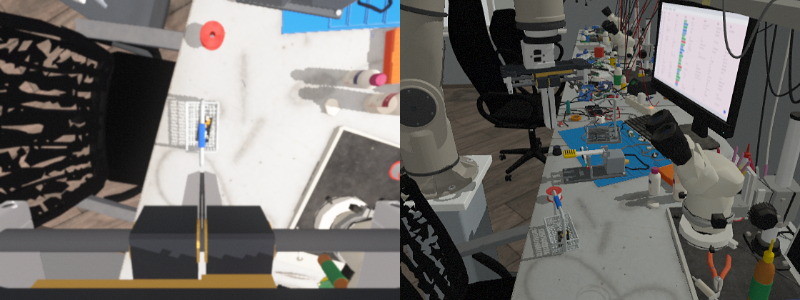

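```bash
python3 - <<'E'
from h import *
print(arm.grip_depth, arm.get_gripper_width())
p=np.array(arm.get_ee_pos()); out=[]
def proj(c,p):
    i=viewer.camera_info(c);E=np.array(i["extrinsics"]);x=E[:3,:3]@p+E[:3,3]
    return np.array([i["fx"]*x[0]/-x[2]+i["cx"],-i["fy"]*x[1]/-x[2]+i["cy"]])
for c,f in(("scene","lift"),("side","s3"),("wrist","w3")):
    im=cv2.imread(f"pics/{f}.png"); im=cv2.copyMakeBorder(im,100,100,100,100,cv2.BORDER_CONSTANT)
    t=proj(c,p); print(c,t)
    for k,col in((0,(0,255,0)),(.045,(255,0,255)),(-.165,(0,255,255))):
        u,v=np.round(proj(c,p+[0,0,k])).astype(int)+100; cv2.circle(im,(u,v),1,col,-1)
    u,v=np.clip(np.round(t).astype(int),0,[560,420])+100; out.append(cv2.resize(im[v-70:v+80,u-45:u+45],(264,440),interpolation=0))
cv2.imwrite("pics/c4.png",np.hstack(out))
E
```

```text
0.0188 0.0006366013387539704
scene [436.46009917 239.10446461]
side [212.39682449 199.99928618]
wrist [282.44280718 232.25578095]
```

View pics/c4.png

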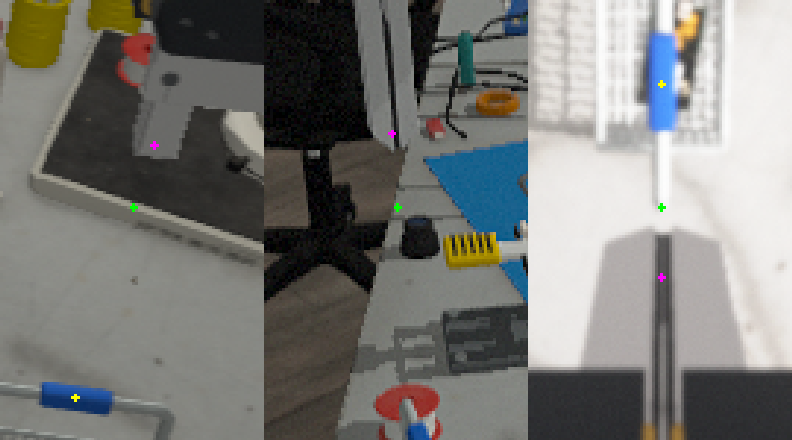

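All three cameras agree: the real fingertips sit about 36 mm higher than the reported TCP. I'll check whether that also holds with the fingers open.

```bash
cat >> h.py <<'E'
def proj(c,p):
    i=viewer.camera_info(c);E=np.array(i["extrinsics"]);x=E[:3,:3]@p+E[:3,3]
    return np.array([i["fx"]*x[0]/-x[2]+i["cx"],-i["fy"]*x[1]/-x[2]+i["cy"]])
E
python3 - <<'E'
from h import *
fingers.ungrasp(); p=np.array(arm.get_ee_pos()); R=Ro.from_quat(arm.get_tcp_rot()).as_matrix(); out=[]
for c in("scene","side","wrist"):
    im=shot(c,"o_"+c)[1][...,::-1].copy(); im=cv2.copyMakeBorder(im,100,100,100,100,cv2.BORDER_CONSTANT)
    for k,col in((0,(0,255,0)),(.036,(255,0,255))):
      for s in(-.047,.047):
        u,v=np.round(proj(c,p+[0,0,k]+R[:,1]*s)).astype(int)+100; cv2.circle(im,(u,v),1,col,-1)
    u,v=np.clip(np.round(proj(c,p)).astype(int),0,[560,420])+100
    w=90 if c=="wrist" else 45
    out.append(cv2.resize(im[v-70:v+80,u-w:u+w],(6*w if w==45 else 264,440),interpolation=0))
cv2.imwrite("pics/c5.png",np.hstack(out))
E
```

```text
(no output)
```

View pics/c5.png

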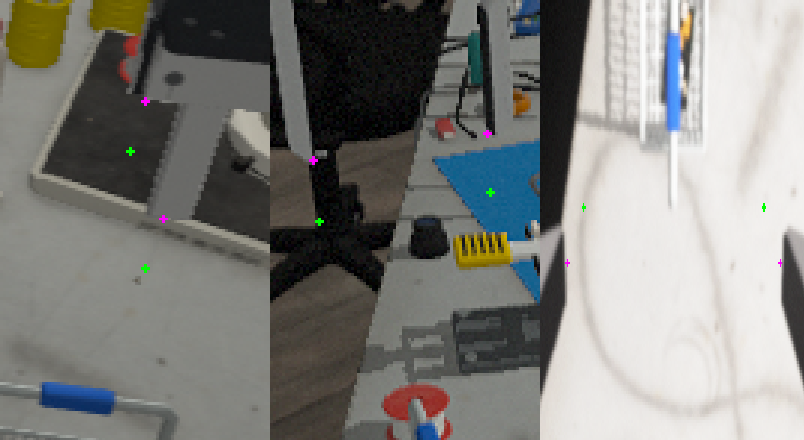

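The 36 mm offset also holds with the fingers open (magenta marks sit on both tips), so it is a constant tool-length error. I'll command 36 mm lower and grasp again.

```bash
echo 'D=np.array([0,0,-.036]) # real fingertips are 36 mm above the reported TCP' >> h.py
python3 - <<'E'
from h import *
B=np.radians(17.6); b=np.array([.4645,-.328,0])+D
arm.move_straight(b+[0,0,.17],down(B))
arm.move_straight(b+[0,0,.096],velocity=0.06)
print(arm.get_force())
fingers.grasp(25); print("w",arm.get_gripper_width(),arm.get_force())
if arm.get_gripper_width()>.008:
    arm.move_straight(b+[0,0,.12],velocity=0.05); print("w",arm.get_gripper_width(),arm.get_force())
    arm.move_straight(b+[0,0,.30],velocity=0.12)
    arm.dwell(.3); print("w",arm.get_gripper_width(),arm.get_force(),arm.get_ee_pos(),arm.get_wrist_torque())
    viewer.capture("scene")
    for t in("basket","board","basket_grip"): print(t,[(np.round(d["at"],3),round(d["p"],2)) for d in viewer.tip_of("scene",t)[:2]])
S=np.radians(-1.0)
for p,y in (([.49,0,.28],(B+S)/2),([.52,0,.28],(B+S)/2),([.473,.2937,.194],S),([.573,.292,.115],S)):
    print(p,arm.inverse_kinematics(p,down(y)))
print(arm.get_q(),arm.get_time_s())
E
```

```text
[-0.08505902  0.27197229  0.33614585]
w 0.01165338465831641 [ 0.04187736  0.30907014 -1.7875581 ]
w 0.01169441904084861 [-0.45449745 -0.68149007 -1.5206256 ]
w 0.011873329052275006 [-0.33765645  1.83745731 -1.46882349] [ 0.46442459 -0.32800541  0.26384854] [-0.04552606  0.03226737  0.02327539]
basket [(array([ 0.465, -0.328,  0.207]), 0.82), (array([0.576, 0.294, 0.171]), 0.63)]
board [(array([ 0.469, -0.338,  0.206]), 0.73)]
basket_grip [(array([ 0.468, -0.329,  0.319]), 0.64)]
[0.49, 0, 0.28] [-1.29526963 -0.04256573  1.16684469  1.9012264   0.04114366  1.25735389
  0.00341725]
[0.52, 0, 0.28] [-1.213916    0.13247628  1.22465452  1.84479963 -0.1311297   1.25417369
  0.19382355]
[0.473, 0.2937, 0.194] [-1.37753974  0.27372755  0.8587932   1.87798997 -0.23249956  1.09339309
 -0.44664515]
[0.573, 0.292, 0.115] [-1.30981223  0.69340736  1.11568484  1.77157113 -0.68859395  1.12776201
  0.01599674]
[-0.38172864  0.29615279  1.10913679  1.76775909 -0.2788491   1.25072532
  1.10640044] 19.7667
```

Grasp is good: width 11.7 mm, board lifted with the basket. Carrying it to the pre-hang pose.

```bash
python3 - <<'E'
from h import *
B=np.radians(17.6); S=np.radians(-1.0)
arm.move_straight([.52,-.02,.264],down((B+S)/2),velocity=.15)
ex=np.array([np.cos(S),np.sin(S),0]); seat=np.array([.573,.292,0])
pre=seat-.10*ex+D
arm.move_straight(pre+[0,0,.235],down(S),velocity=.15)
arm.dwell(.4); print(arm.get_ee_pos(),arm.get_gripper_width(),arm.get_force(),arm.get_time_s(),np.round(arm.get_q(),2))
for c in("scene","side"):
    shot(c,"pre_"+c)
    for t in("basket","board","basket_grip","hook_seat"): print(c,t,[(np.round(d["at"],3),round(d["p"],2)) for d in viewer.tip_of(c,t)[:2]])
a=cv2.imread("pics/pre_scene.png")[90:270,90:330];b=cv2.imread("pics/pre_side.png")[60:240,160:400]
cv2.imwrite("pics/c6.png",np.hstack([cv2.resize(x,(400,300),interpolation=2) for x in(a,b)]))
E
```

```text
[0.47300952 0.29371598 0.19900945] 0.011875141930112411 [ 0.14569502 -0.010727   -1.20820093] 24.7083 [-1.46  0.3   0.98  1.88 -0.28  1.11 -0.4 ]
scene basket [(array([0.472, 0.293, 0.144]), 0.69)]
scene board [(array([0.478, 0.287, 0.142]), 0.71)]
scene basket_grip [(array([0.474, 0.291, 0.257]), 0.64)]
scene hook_seat [(array([0.575, 0.295, 0.168]), 0.84)]
side basket [(array([0.469, 0.291, 0.139]), 0.87), (array([ 0.737, -0.133, -0.002]), 0.23)]
side board []
side basket_grip [(array([0.474, 0.295, 0.251]), 0.96), (array([ 0.586, -0.007, -0.004]), 0.51)]
side hook_seat [(array([0.571, 0.295, 0.172]), 0.81)]
```

View pics/c6.png

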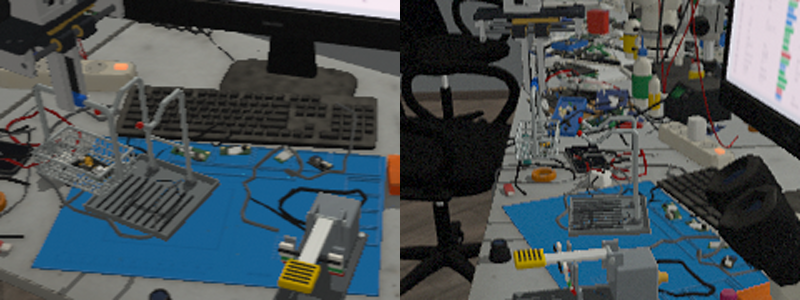

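Basket is held level with the board in it, and the bar is at about (.473,.293,.254). Advancing over the tips, lowering and releasing.

```bash
python3 - <<'E'
from h import *
S=np.radians(-1.0); ex=np.array([np.cos(S),np.sin(S),0]); seat=np.array([.573,.2935,0])
P=lambda x,bar: seat+x*ex+[0,0,bar-.019]+D
arm.move_straight(P(-.1,.207),velocity=.1)
arm.move_straight(P(0,.207),velocity=.08); print("in",arm.get_force(),arm.get_wrist_torque())
for z in(.18,.175,.172,.170,.168):
    arm.move_straight(P(0,z),velocity=.04); f=arm.get_force(); print(z,np.round(f,2),np.round(arm.get_wrist_torque(),2))
    if f[2]>2.5: break
print(arm.get_time_s(),arm.get_gripper_width())
viewer.capture("scene")
for t in("basket","board","basket_grip"): print(t,[(np.round(d["at"],3),round(d["p"],2)) for d in viewer.tip_of("scene",t)[:2]])
E
```

```text
in [-0.22277981  0.50884452 -2.11448373] [-0.02405503  0.05391078 -0.02497989]
0.18 [-0.63  0.23 -2.01] [-0.06  0.11  0.03]
0.175 [-0.47  0.07 -1.19] [-0.08  0.04  0.01]
0.172 [-0.03 -0.57 -1.79] [-0.08  0.11  0.  ]
0.17 [ 0.16 -0.23 -2.5 ] [-0.06  0.06  0.02]
0.168 [-5.68 -1.94 14.32] [-0.47  1.55 -0.04]
29.075 0.011685932332186136
basket [(array([0.573, 0.293, 0.054]), 0.7)]
board [(array([0.578, 0.284, 0.054]), 0.66)]
basket_grip [(array([0.575, 0.294, 0.169]), 0.85)]
```

Contact at the seat height. Releasing, then checking.

```bash
python3 - <<'E'
from h import *
S=np.radians(-1.0); ex=np.array([np.cos(S),np.sin(S),0]); seat=np.array([.573,.2935,0])
P=lambda x,bar: seat+x*ex+[0,0,bar-.019]+D
arm.move_straight(P(0,.1695),velocity=.02); print(np.round(arm.get_force(),2))
fingers.ungrasp(); arm.dwell(.3)
arm.move_straight(P(0,.215),velocity=.06); arm.move_straight(P(0,.30),velocity=.15)
print(arm.get_time_s(),arm.get_force())
for c in("scene","side"):
    shot(c,"hung_"+c)
    for t in("basket","board","basket_grip"): print(c,t,[(np.round(d["at"],3),round(d["p"],2)) for d in viewer.tip_of(c,t)[:2]])
for c in("scene","side"):
    for t in("air_valve","paddle_pad"): print(c,t,[(np.round(d["at"],3),round(d["p"],2)) for d in viewer.tip_of(c,t)[:2]])
a=cv2.imread("pics/hung_scene.png")[110:310,90:330];b=cv2.imread("pics/hung_side.png")[80:280,180:420]
cv2.imwrite("pics/c7.png",np.hstack([cv2.resize(x,(400,333),interpolation=2) for x in(a,b)]))
E
```

```text
[ 0.74  0.62 -0.04]
32.7583 [ 0.02060762  0.53387211 -0.10456229]
scene basket [(array([0.569, 0.292, 0.059]), 0.71)]
scene board [(array([0.576, 0.284, 0.055]), 0.5), (array([0.574, 0.293, 0.167]), 0.2)]
scene basket_grip [(array([0.574, 0.294, 0.171]), 0.76)]
side basket [(array([0.568, 0.293, 0.053]), 0.97), (array([0.578, 0.287, 0.057]), 0.34)]
side board [(array([0.581, 0.285, 0.058]), 0.52)]
side basket_grip [(array([0.57 , 0.294, 0.172]), 0.6)]
scene air_valve [(array([ 0.588, -0.002,  0.001]), 0.95)]
scene paddle_pad [(array([ 0.473, -0.024,  0.098]), 0.84)]
side air_valve [(array([ 0.585, -0.006, -0.   ]), 0.92)]
side paddle_pad [(array([ 0.476, -0.026,  0.096]), 0.56)]
```

View pics/c7.png

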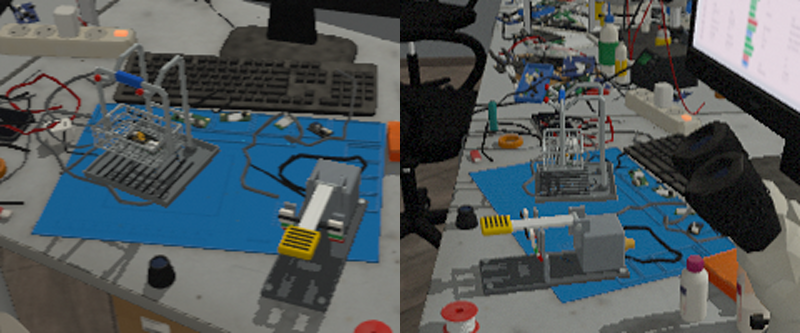

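The basket hangs over both hooks (blue sleeve at (130,77) between the posts) with the board inside. The paddle is level and the bystanders are undisturbed. Next is the valve: find contact, then descend in steps.

```bash
python3 - <<'E'
from h import *
V=np.radians(10); pad=np.array([.474,-.0245,0])+D
ok=None
for k in(np.pi/2,-np.pi/2):
    q=[arm.inverse_kinematics(pad+[0,0,z],down(V+k)) for z in(.2,.055)]; print(k,[None if a is None else np.round(a,2) for a in q])
    if ok is None and all(a is not None for a in q): ok=V+k
fingers.grasp(20)
arm.move_to(pad+[0,0,.22],down(ok)); arm.move_straight(pad+[0,0,.115],velocity=.12); arm.dwell(.2)
f0=np.array(arm.get_force()); print("f0",f0.round(2),arm.get_time_s())
z=.105
while z>.080:
    arm.move_straight(pad+[0,0,z],velocity=.04); f=np.array(arm.get_force())-f0
    if f[2]>1.8: break
    z-=.002
print("contact z",z,f.round(2),arm.get_ee_pos(),arm.get_time_s())
E
```

```text
1.5707963267948966 [array([-0.82,  0.11,  0.8 ,  2.08, -0.09,  0.99,  1.77]), array([-0.57,  0.35,  0.58,  2.2 , -0.31,  0.67,  1.97])]
-1.5707963267948966 [array([-1.2 ,  0.23,  1.3 ,  2.09, -0.26,  1.01, -1.17]), array([-0.79,  0.44,  0.87,  2.21, -0.52,  0.71, -0.95])]
f0 [ 0.58 -0.5   0.39] 37.8167
contact z 0.09099999999999998 [-0.45  0.4   1.91] [ 0.47406894 -0.02455328  0.05497872] 39.9667
```

```bash
python3 - <<'E'
from h import *
pad=np.array([.474,-.0245,0])+D
for z in(.083,.075,.068,.062):
    arm.move_straight(pad+[0,0,z],velocity=.03); F=[]
    for _ in range(4): arm.dwell(.05); F.append(arm.get_force())
    print(z,np.mean(F,0).round(2),np.round(arm.get_ee_pos(),4))
for c in("scene","side"):
    shot(c,"press_"+c)
    print(c,[(np.round(d["at"],3),round(d["p"],2)) for d in viewer.tip_of(c,"paddle_pad")[:2]])
print(arm.get_time_s())
a=cv2.imread("pics/press_scene.png")[190:310,220:340];b=cv2.imread("pics/press_side.png")[180:270,215:335]
cv2.imwrite("pics/c8.png",np.hstack([cv2.resize(a,(400,400),interpolation=2),cv2.resize(cv2.copyMakeBorder(b,0,30,0,0,cv2.BORDER_CONSTANT),(400,400),interpolation=2)]))
E
```

```text
0.083 [-1.74 -0.92  3.9 ] [ 0.4739 -0.0246  0.047 ]
0.075 [-1.71 -0.57  5.35] [ 0.4741 -0.0245  0.0391]
0.068 [-0.13 -0.11  6.32] [ 0.4747 -0.0244  0.0323]
0.062 [1.26 0.32 7.64] [ 0.4753 -0.0243  0.0266]
scene [(array([ 0.473, -0.023,  0.064]), 0.96)]
side [(array([ 0.477, -0.023,  0.063]), 0.97)]
42.5333
```

View pics/c8.png

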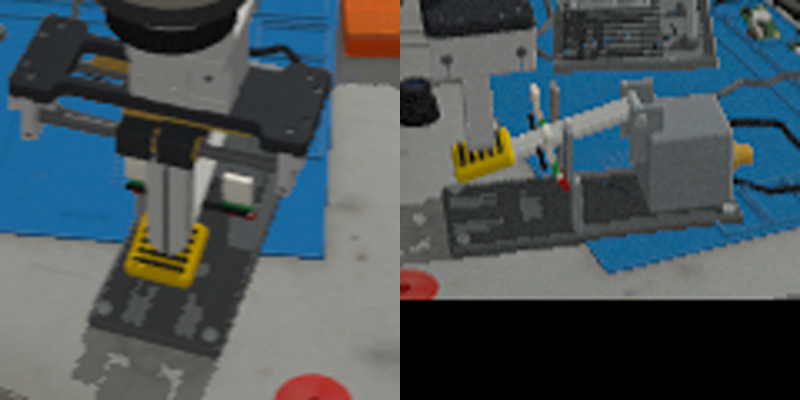

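The pad is tilted and held by the fingers, the pointer is around the green, and the pad at z ≈ 0.0635 implies θ ≈ 0.27. That is in the green but on the low side, so I'll go 4 mm further, hold and recheck.

```bash
python3 - <<'E'
from h import *
pad=np.array([.474,-.0245,0])+D
arm.move_straight(pad+[0,0,.058],velocity=.02); F=[]
for _ in range(10): arm.dwell(.05); F.append(arm.get_force())
print(np.mean(F,0).round(2),np.round(arm.get_ee_pos(),4))
for c in("scene","side"):
  for _ in range(2):
    shot(c,"p2_"+c)
    print(c,[(np.round(d["at"],4),round(d["p"],2)) for d in viewer.tip_of(c,"paddle_pad")[:1]])
for t in("basket","board"): print(t,[(np.round(d["at"],3),round(d["p"],2)) for d in viewer.tip_of("side",t)[:1]])
b=cv2.imread("pics/p2_side.png"); cv2.imwrite("pics/c9.png",np.hstack([cv2.resize(b[195:245,225:295],(420,300),interpolation=2),cv2.resize(b[120:215,250:350],(316,300),interpolation=2)]))
print(arm.get_time_s())
E
```

```text
[2.27 0.8  8.79] [ 0.4755 -0.0243  0.0226]
scene [(array([ 0.4742, -0.0194,  0.0583]), 0.6)]
scene [(array([ 0.4774, -0.0236,  0.059 ]), 0.83)]
side [(array([ 0.4784, -0.0212,  0.0589]), 0.72)]
side []
basket [(array([0.567, 0.292, 0.054]), 0.68)]
board [(array([0.581, 0.286, 0.055]), 0.61)]
43.8833
```

View pics/c9.png

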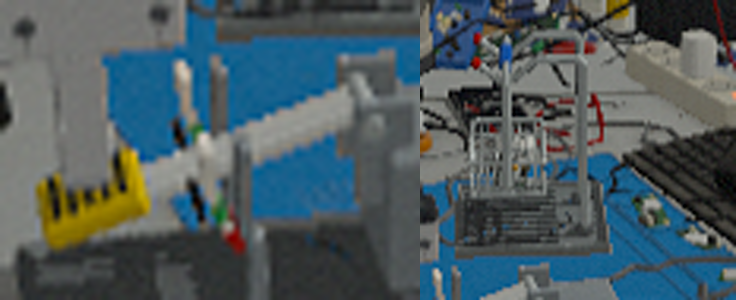

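The black pointers stand beside the green band (near scale at (195,205), far at (180,130)). Pad z of 0.0588 gives θ ≈ 0.315, and the 8.4 N spring force agrees. I'll hold and hand in.

```bash
python3 - <<'E'
from h import *
arm.dwell(3.8); print(np.round(arm.get_force(),2),np.round(arm.get_ee_pos(),4)); viewer.capture("scene")
for t in("paddle_pad","basket","board"): print(t,[(np.round(d["at"],3),round(d["p"],2)) for d in viewer.tip_of("scene",t)[:1]])
print(arm.get_time_s()); arm.job_done()
E
```

```text
[1.95 0.11 9.49] [ 0.4755 -0.0243  0.0226]
paddle_pad [(array([ 0.475, -0.023,  0.06 ]), 0.61)]
basket [(array([0.572, 0.295, 0.056]), 0.9)]
board [(array([0.577, 0.286, 0.058]), 0.7)]
47.8833
the job is handed in; nothing more can be done
```

The basket hangs by its handle on both hooks with the board still in it, and the closed fingers are holding the valve paddle in the green. I held it there for about 4 s before handing in at 47.9 s; no verdict was reported.

- **Missed grasp:** my first attempt closed on nothing, above the handle. The cameras showed the real fingertips about 36 mm higher than the reported TCP, with the fingers open and closed. I commanded everything 36 mm lower after that, and the second grasp held (11.7 mm wide on the sleeve).
- **Hanging:** the bar met the hooks at 168 mm, against 170 mm expected, with about 14 N for a moment. The last look put the basket at (0.572, 0.295), 56 mm up, with the board in it.
- **Paddle:** the pad stood at 59–60 mm, an angle of about 0.31 rad (green is 0.24–0.38). The push was 8.4 N averaged at the start of the hold. A single noisy reading at the end was about 1 N higher, with the arm's pose unchanged. The side picture showed the black pointers beside the green band.
- **Failed or unchecked:** one side-camera look missed the pad. I did not re-measure the loupe, reel and glue bottle; the arm's path stayed clear of them, and they looked unmoved in the pictures taken after hanging the basket.

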